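Switch off the coil bench and rack its coil plates

ROBOT

A 7-joint arm with a two-finger parallel gripper is mounted at the origin on the work surface. World frame = base frame: x ahead of the robot, y to its left, z up, the work surface at z = 0. Lengths are in m, angles in rad, forces in N, time in s.
With the tool pointing down it reaches from about 0.425 to 0.875 m from the base axis. Payload 4.7 kg.
Tool frame: the origin (TCP) lies at the very end of the fingers, on their centre line; the grasp point (between the pads) lies 19 mm behind it; z points along the fingers, y is the line along which they close (so a half turn about z gives the same grasp; the last joint's range is limited). The gripper opens to 87 mm and grips with 3 to 60 N. Pads are 19 mm wide; open, the fingers measure 117 mm over their backs; the gripper's body (75 mm by 190 mm) begins 51 mm behind the grasp point.
Start: joints at [-1.179, 0.321, -0.07, 1.45, 0.023, 1.371, -0.057], TCP at [0.24, 0.604, 0.223] pointing down, gripper open.
Joint ranges: [-2.86, 2.86], [-0.3, 2.09], [-1.38, 1.24], [0.06, 2.45], [-1.56, 4.7], [0.09, 2.05], [-2.69, 2.69]. Speed limits (rad/s): [2.57, 2.57, 3.14, 3.14, 3.14, 3.14, 3.14].

INTERFACE

Orientations are given as a rotation vector (axis times angle).
In Python, from bench import ctrl gives the robot as it stands.
- The arm moves only by the shell command python3 -m jog 'ROWS' [FORCE]. ROWS is JSON, a list that holds one entry, the list of rows, each a list of 7 numbers: the shift along the tool's x, y, z in mm, then the turn, a rotation vector about the tool's x, y, z in degrees, then the finger opening in mm, from 0 to 87. A call has 1 to 10 rows; each row is the pose to reach, as a shift and turn from the pose commanded when the call began, along the tool's axes at that moment; what a row does not reach only later rows make up. A row lasts 1/10 s, in which the tool goes at most 50 mm and 8.59 degrees, less where a joint would pass 70% of its speed; a pose out of reach is approached as far as the arm can. A call with a gripper value outside its range is refused whole. The fingers move at their own pace and stop on an object; FORCE is the grip in N (left out, the last holds). Time passes only in rows, so rows that repeat a pose let the fingers close. It gives the time, the measured TCP pose, the force, the opening and the grip force at its end, in the units of the state.
- ctrl.get_state(): the state, without advancing time (a new reading comes with each control period).
- ctrl.get_image(name): name is "scene" or "top"; returns a dict with "image" (400x640x3 uint8, red, green, blue), "depth" (400x640 float32, m along the optical axis (not along the pixel's ray), 0 where there is no reading), "fov_y" (degrees; the focal length in pixels is half the picture's height over the tangent of half this angle, whatever the lens; pixels are square), "cx", "cy" (the principal point, pixels), "k1" (the pictures are not rectified: a ray, as slopes to the right and down, at radius r is drawn at 1 + k1 r^2 times it, then the intrinsics apply), "rvec" (rotation vector, rad) and "tvec" (3), from world to camera coordinates, as OpenCV has them. Camera axes: x right, y down, z forward; pixel columns grow to the right and rows downward; lengths in m; the calibration is good to about 2 mm. A picture is of the moment at which its call begins.
- ctrl.close_job(): hands the job in; it is judged then, once.
The state is a dict: "time": time; "joint_positions": joint angles; "qd": joint speeds; "joint_torque": joint torques, N m; "position": TCP position; "tool_rot": TCP orientation; "ft_force": force on the tool from outside, world axes, zero at the start; "torque": the same for the moment, N m; "grip_width": opening from 0.0 (shut) to 1.0 (fully open); "grip_force": force on a finger pad.
Only numpy, scipy, OpenCV 4.12 (cv2) and the standard library are available. Lean on these libraries where they do the work, as an engineer would, in place of code of your own. Each camera call takes 0.05 s, during which the arm holds its last target. There are 200 camera calls.

TASK

Close down the coil experiment: first switch the isolator off by lifting the locking collar on its toggle and flipping the lever over to the other side, where the collar must drop back home. Only then lift every coil plate up and off its peg and stand it on edge, right way up (hanging window towards the top), fully down in a free slot of the wooden rack and about centred in it, one plate to a slot. The plate already in the rack stays standing there, and the other things on the bench are left alone.

Things in the scene. Friction and masses are not known exactly. Their poses are not given: they have to be found in the camera images.
- lever (a joint): toggle lever of the isolator: 0 rad = ON, leaning 0.45 rad to the isolator's -x; 0.9 rad = OFF, leaning 0.45 rad to its +x; it turns about the isolator's y axis through lever_pivot. Steel rod 10 mm thick with a 16 mm ball, its end 100 mm from the pivot. With the collar down a steel gate blocks it. It stays where it is left (light friction).
- collar (a joint): locking collar on the lever: 0 = down (locked in its gate), 0.014 m = fully raised along the lever, away from the pivot. The lever passes the gate only while the collar is raised 9 mm or more; a spring of 4 to 6.5 N pulls it down again when let go, and it drops home at either end of the swing.
- collar_mid (a point): middle of the collar, on the lever's axis: a ribbed aluminium cylinder, 30 mm diameter, 34 mm long, to be pinched across the isolator's y direction. z axis along the lever, away from the pivot; with the collar down it is 57 mm from the pivot.
- lever_pivot (a point): pivot of the lever, middle of the isolator's top face, 60 mm above the table; axes as isolator.
- isolator: the bench isolator: white box 110 mm (x) by 150 mm (y) by 60 mm high, fixed to the bench, origin at the centre of its underside, lever on top.
- rack: wooden slotted rack standing loose on the table, 1.8 kg: 100 mm (x) by 230 mm (y) by 50 mm high, origin at the centre of its underside. Five slots run right through along x, each 16 mm wide and 40 mm deep (floor 10 mm above the origin), with their middles at y = -92, -46, 0, 46 and 92 mm. A plate stands in a slot with its faces towards the rack's +y and -y (either way round).
- stand_a: fixed hanger stand, origin on the table under the front face (x = 0) of its rail; rail 190 mm along y, top 228 mm up. Two 10 mm pegs at y = +55, -55 mm, axis 219 mm up, point to -x and end at x = -65 mm in an upturned tip, top 236 mm up. Raise a plate 13 to 21 mm (hung, its middle is near x = -38 mm), then draw it to -x past x = -80 mm.
- stand_b: fixed hanger stand, origin on the table under the front face (x = 0) of its rail; rail 190 mm along y, top 228 mm up. Two 10 mm pegs at y = +55, -55 mm, axis 219 mm up, point to -x and end at x = -65 mm in an upturned tip, top 236 mm up. Raise a plate 13 to 21 mm (hung, its middle is near x = -38 mm), then draw it to -x past x = -80 mm.
- plate1: coil plate: white plastic, round flat copper coil low on both faces, 10 mm thick (x), 90 wide (y), 130 tall (z), 0.1 to 0.2 kg. Origin mid bottom edge, z up the plate. A window 30 mm wide goes through, z 62 to 94 mm; above it a plain top bar, z 94 to 130, to grip across the thickness from above. Hangs by its window on the +y peg of stand_a, faces square to the peg; may be absent (None).
- plate2: coil plate: white plastic, round flat copper coil low on both faces, 10 mm thick (x), 90 wide (y), 130 tall (z), 0.1 to 0.2 kg. Origin mid bottom edge, z up the plate. A window 30 mm wide goes through, z 62 to 94 mm; above it a plain top bar, z 94 to 130, to grip across the thickness from above. Hangs by its window on the -y peg of stand_a, faces square to the peg; may be absent (None).
- plate3: coil plate: white plastic, round flat copper coil low on both faces, 10 mm thick (x), 90 wide (y), 130 tall (z), 0.1 to 0.2 kg. Origin mid bottom edge, z up the plate. A window 30 mm wide goes through, z 62 to 94 mm; above it a plain top bar, z 94 to 130, to grip across the thickness from above. Hangs by its window on the +y peg of stand_b, faces square to the peg; may be absent (None).
- plate4: coil plate: white plastic, round flat copper coil low on both faces, 10 mm thick (x), 90 wide (y), 130 tall (z), 0.1 to 0.2 kg. Origin mid bottom edge, z up the plate. A window 30 mm wide goes through, z 62 to 94 mm; above it a plain top bar, z 94 to 130, to grip across the thickness from above. Hangs by its window on the -y peg of stand_b, faces square to the peg; may be absent (None).
- kept1: coil plate: white plastic, round flat copper coil low on both faces, 10 mm thick (x), 90 wide (y), 130 tall (z), 0.1 to 0.2 kg. Origin mid bottom edge, z up the plate. A window 30 mm wide goes through, z 62 to 94 mm; above it a plain top bar, z 94 to 130, to grip across the thickness from above. Stands in a rack slot from the start, to stay there; two of the three kept plates are absent (None).
- kept2: coil plate: white plastic, round flat copper coil low on both faces, 10 mm thick (x), 90 wide (y), 130 tall (z), 0.1 to 0.2 kg. Origin mid bottom edge, z up the plate. A window 30 mm wide goes through, z 62 to 94 mm; above it a plain top bar, z 94 to 130, to grip across the thickness from above. Stands in a rack slot from the start, to stay there; two of the three kept plates are absent (None).
- kept3: coil plate: white plastic, round flat copper coil low on both faces, 10 mm thick (x), 90 wide (y), 130 tall (z), 0.1 to 0.2 kg. Origin mid bottom edge, z up the plate. A window 30 mm wide goes through, z 62 to 94 mm; above it a plain top bar, z 94 to 130, to grip across the thickness from above. Stands in a rack slot from the start, to stay there; two of the three kept plates are absent (None).
- spool_big: spool of copper wire, 72 mm diameter, 75 mm tall, stands on the table; bystander, leave alone. Origin at its underside's centre.
- spool_small: spool of copper wire, 56 mm diameter, 55 mm tall, stands on the table; bystander, leave alone. Origin at its underside's centre.
- multimeter: yellow multimeter, 150 x 80 x 35 mm, lying; bystander, leave alone. Origin at its underside's centre.
- screwdriver: screwdriver lying on the table; bystander, leave alone. Origin at its underside's centre.
- mug: blue mug, 80 mm diameter, 90 mm tall; bystander, leave alone. Origin at its underside's centre.
- tape: roll of black tape, 90 mm diameter, 20 mm tall; bystander, leave alone. Origin at its underside's centre.
Not all that is in view belongs to the job. Leave any green or yellow look-alike of the plate4 alone.

How it is judged:
By the outcome, as a careful person would: the job done as asked, in the order asked, and still so for the second after the job is handed in, with the robot touching nothing.
Of plate1, plate2, plate3, plate4 only 3 to 4 are there at a start; the rules pass over those that are not, and their reading is None.
Of kept1, kept2, kept3 only 1 to 1 are there at a start; the rules pass over those that are not, and their reading is None.
At some moment in a run one of rack may be knocked a few centimetres aside while the robot is not near it.
It also fails if it takes over 210 s, if anything falls off the work surface, if the arm or the gripper's body presses on something with over 40 N, if the wrist force passes 120 N, or if a joint passes its speed limit or range.

## Working session

There is one attempt and no reset: what is moved stays moved. The work goes in short steps, Python scripts to look and compute and a shell command to move; the robot and the scene stay as the last step left them, time stands still between calls to the robot, and variables do not carry over. Pictures are saved under pics/ and viewed, at most 14 in all, crops included, and the job is handed in when it is done.

```bash
ls; mkdir -p pics; cat > h.py <<'E'
import numpy as np, cv2
from scipy.spatial.transform import Rotation as R
from bench import ctrl
def grab(n):
    d=ctrl.get_image(n); np.savez('/tmp/%s.npz'%n,**d); return d
def load(n): return dict(np.load('/tmp/%s.npz'%n))
def world(d):
    """HxWx3 world points from depth (nan where none)"""
    h,w=d['depth'].shape; f=h/2/np.tan(np.radians(float(d['fov_y']))/2)
    K=np.array([[f,0,float(d['cx'])],[0,f,float(d['cy'])],[0,0,1]])
    u,v=np.meshgrid(np.arange(w),np.arange(h))
    p=cv2.undistortPoints(np.stack([u,v],-1).reshape(-1,1,2).astype(np.float64),K,np.array([float(d['k1']),0,0,0])).reshape(h,w,2)
    z=d['depth'].astype(float); z[z<=0]=np.nan
    c=np.dstack([p[...,0]*z,p[...,1]*z,z])
    Rm=cv2.Rodrigues(d['rvec'].astype(float))[0]
    return (c-d['tvec'].reshape(3))@Rm
def save(im,name,s=1):
    cv2.imwrite('pics/'+name,cv2.resize(im[...,::-1],None,fx=s,fy=s,interpolation=cv2.INTER_CUBIC))
def tool(p,rot=None):
    """shift in tool axes (mm) from current pose to world point p"""
    s=ctrl.get_state(); Rt=R.from_rotvec(s['tool_rot'])
    return np.round(Rt.inv().apply(np.array(p)-s['position'])*1000,1)
E
python3 - <<'E'
from h import *
for n in('scene','top'):
    d=grab(n); save(d['image'],n+'1.png',1.25); print(n,d['fov_y'],d['k1'],d['rvec'],d['tvec'])
s=ctrl.get_state(); print(s); print(R.from_rotvec(s['tool_rot']).as_matrix().round(3))
E
```

```text
pics
scene 56.23090653676849 -0.04838083857981087 [ 1.99143446  1.61020647 -0.56197168] [-0.1082715  -0.32761664  1.44715708]
top 44.84525712821991 -0.006262191573742311 [ 2.01529894 -2.1978803   0.23925755] [0.02861967 0.53399389 1.3721556 ]
{'time': 0.1, 'joint_positions': array([-1.17889369,  0.3217649 , -0.07008766,  1.45155765,  0.02263656,
        1.37078699, -0.05691695]), 'qd': array([ 0.00168657, -0.00012146,  0.00014481, -0.00284874,  0.00128387,
        0.00179672,  0.00130447]), 'joint_torque': array([ 2.42925125e-04, -4.92571771e+01, -4.05587945e-01, -3.13397849e+01,
       -6.41003600e-02,  3.95761861e-02,  7.17098010e-05]), 'position': array([0.23964479, 0.60367959, 0.22155817]), 'tool_rot': array([-5.89857781e-01, -3.08551713e+00,  2.69963185e-03]), 'ft_force': array([ 0.2463443 , -1.03754696, -0.31629537]), 'torque': array([-0.03414823, -0.04566837,  0.03098362]), 'grip_force': 0.0, 'grip_width': 1.0028617508819704}
[[-0.929  0.369 -0.001]
 [ 0.369  0.929 -0.002]
 [-0.    -0.002 -1.   ]]
```

View pics/scene1.png

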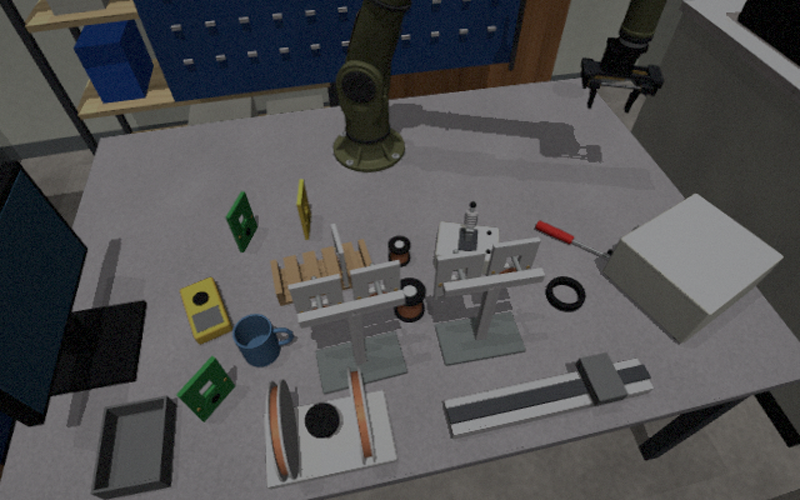

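View pics/top1.png

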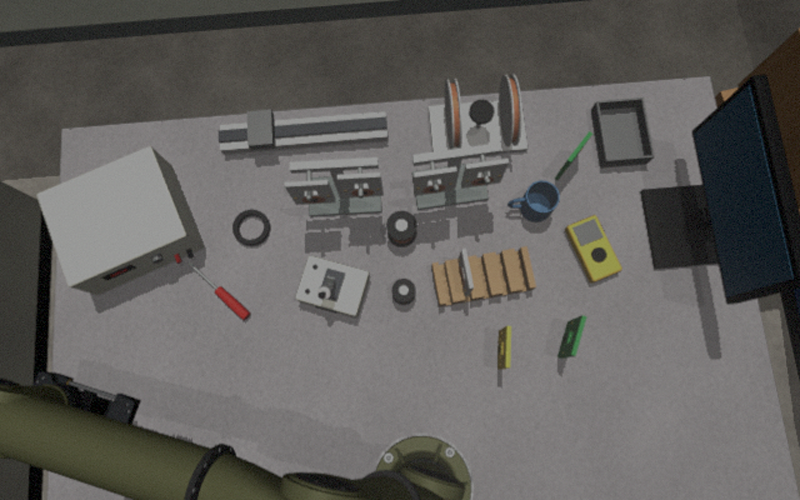

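The scene view shows two stands with two plates each, the rack with one kept plate, and the isolator. In the top view (800x500) the isolator is at (332,287), the rack at (484,277) with its kept plate at (467,270). The hung plates are at (310,192), (360,188), (434,182) and (483,175). Look-alikes to leave alone: green (574,158), green (572,336), yellow (504,347).

```bash
python3 - <<'E'
from h import *
d=load('top'); W=world(d)
def reg(box,z0,z1):
    u0,v0,u1,v1=[int(b/1.25) for b in box]; P=W[v0:v1,u0:u1].reshape(-1,3); P=P[np.isfinite(P).all(1)]
    return P[(P[:,2]>z0)&(P[:,2]<z1)]
def rect(n,box,z0,z1):
    P=reg(box,z0,z1); r=cv2.minAreaRect((P[:,:2]*1000).astype(np.float32)); print(n,len(P),np.round(r[0],1),np.round(r[1],1),round(r[2],2),'zmed',np.median(P[:,2]).round(4))
rect('iso',(285,245,380,330),.053,.066)
rect('lever>.1',(285,245,380,330),.13,.2); P=reg((285,245,380,330),.07,.2)
for a in np.arange(.07,.18,.01):
    q=P[(P[:,2]>=a)&(P[:,2]<a+.01)]; print(a.round(2),len(q),q.mean(0).round(4) if len(q) else '')
rect('rack',(425,240,545,310),.043,.056)
rect('kept',(425,240,545,310),.12,.15)
rect('railA',(280,140,395,225),.215,.236)
rect('railB',(405,135,515,215),.215,.236)
for n,b in dict(p1=(280,150,337,225),p2=(338,150,395,225),p3=(405,140,458,215),p4=(460,140,515,215)).items(): rect(n,b,.25,.27)
E
python3 - <<'E'
from h import *
d=load('top'); save(d['image'][90:270,215:450],'crop1.png',3.2)
E
```

```text
iso 1610 [467.6 169.4] [150.2 110.2] 69.05 zmed 0.0604
lever>.1 60 [440.  181.8] [22.  28.7] 55.11 zmed 0.1347
0.07 7 [0.4758 0.1485 0.0717]
0.08 5 [0.4675 0.1697 0.0875]
0.09 17 [0.4682 0.1687 0.0959]
0.1 27 [0.4685 0.1667 0.1047]
0.11 19 [0.4547 0.1692 0.1152]
0.12 43 [0.4415 0.1758 0.1257]
0.13 35 [0.4453 0.1778 0.1326]
0.14 16 [0.4307 0.1825 0.1479]
0.15 9 [0.432  0.1827 0.1514]
0.16 0 
0.17 0 
rack 1652 [ 462.6 -187.8] [101.2 231.5] 5.25 zmed 0.0501
kept 148 [ 464.9 -140.9] [90.1 11. ] 5.0 zmed 0.1395
railA 841 [666.8 131.3] [199.4  88.7] 88.45 zmed 0.2273
railB 835 [ 668.6 -136.4] [ 89.6 199.7] 3.68 zmed 0.2272
p1 174 [650.7 186.7] [90.2 13.3] 88.39 zmed 0.2599
p2 173 [657.1  76.5] [89.4 12.4] 88.62 zmed 0.2593
p3 169 [651.4 -82.4] [12.1 90. ] 4.54 zmed 0.2602
p4 170 [ 660.9 -191.9] [13.6 89.1] 3.31 zmed 0.2597
```

View pics/crop1.png

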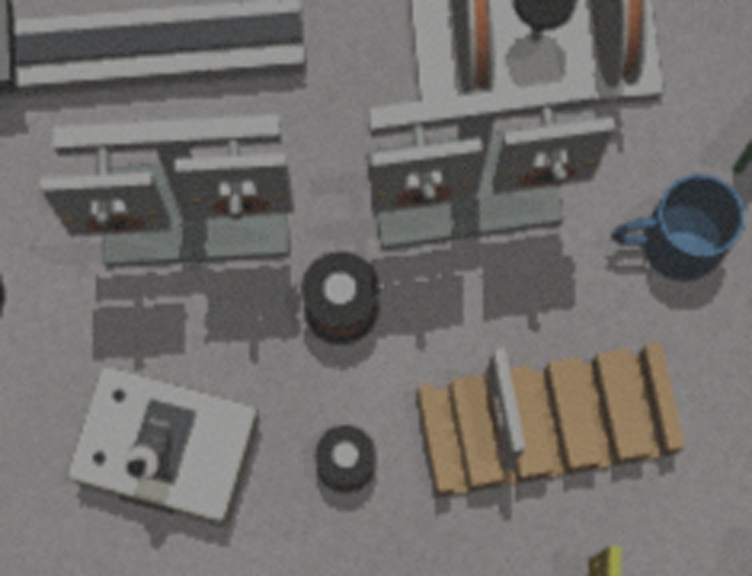

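The top-view crop shows that the four hung plates are plain white. The isolator lever is at (145,455), leaning towards the robot. The kept plate is in the second rack slot from the left, at (505,405). All sizes match the description. Next I work out the collar approach.

```bash
cat >> h.py <<'E'
PIV=np.array([.4676,.1694,.060]); YI=np.radians(-20.95)
def pose(tcp,Rm):
    s=ctrl.get_state(); Rt=R.from_rotvec(s['tool_rot'])
    sh=Rt.inv().apply(np.array(tcp)-s['position'])*1000; rv=(Rt.inv()*Rm).as_rotvec(degrees=True)
    return np.round(sh,1).tolist()+np.round(rv,1).tolist()
def lever(r,ang,tilt=None):
    """TCP at r (m) along lever, lever lean ang (deg, + = iso +x); tool tilt"""
    tilt=ang if tilt is None else tilt
    B=R.from_matrix(np.array([[-np.cos(YI),-np.sin(YI),0],[-np.sin(YI),np.cos(YI),0],[0,0,-1]]).T)  # tool x=-isox,y=isoy
    Z=R.from_euler('z',YI)
    p=PIV+Z.apply([np.sin(np.radians(ang))*r,0,np.cos(np.radians(ang))*r])
    return p,B*R.from_euler('y',tilt,degrees=True)
E
python3 - <<'E'
from h import *
d=load('top'); W=world(d)
P=W[190:270,225:310].reshape(-1,3); P=P[(P[:,2]>.068)&(P[:,2]<.16)]
q=R.from_euler('z',-YI).apply(P-PIV)*1000
for a in range(5,100,10):
    k=q[(q[:,2]>a)&(q[:,2]<a+10)]; print(a,len(k),k.min(0).round() if len(k) else '',k.max(0).round() if len(k) else '')
print(pose(*lever(.14,-25.8)), lever(.14,-25.8)[0])
E
```

```text
5 25 [-45. -69.   8.] [47. 50. 11.]
15 2 [-1. -8. 19.] [ 1. -8. 23.]
25 11 [-6. -9. 27.] [ 5. 10. 35.]
35 24 [-21. -14.  36.] [12.  8. 45.]
45 22 [-20. -15.  45.] [12.  9. 54.]
55 28 [-43. -15.  55.] [-9. 14. 65.]
65 57 [-42. -14.  66.] [-14.  14.  75.]
75 4 [-44.  -6.  76.] [-20.   4.  83.]
85 24 [-46.  -7.  87.] [-31.   5.  93.]
95 0  
[-311.1, -320.3, 36.1, -0.3, -25.8, -0.7] [0.41069571 0.19118655 0.18604463]
```

```bash
python3 -m jog '[[[-311,-320,36,0,-26,-0.7,87],[-311,-320,36,0,-26,-0.7,87],[-311,-320,36,0,-26,-0.7,87],[-311,-320,36,0,-26,-0.7,87],[-311,-320,36,0,-26,-0.7,87],[-311,-320,36,0,-26,-0.7,87],[-311,-320,36,0,-26,-0.7,87],[-311,-320,36,0,-26,-0.7,87],[-311,-320,36,0,-26,-0.7,87],[-311,-320,36,0,-26,-0.7,87]]]' 20; python3 - <<'E'
from h import *
print(pose(*lever(.14,-25.8)),pose(*lever(.043,-25.8)),ctrl.get_state()['joint_positions'].round(2))
E
```

```text
time: 1.1
position: [0.4116, 0.1852, 0.1854]
tool_rot: [0.502, 2.648, -0.122]
ft_force: [-0.5, 0.3, -0.3]
grip_width: 1.001
grip_force: 0.0
[2.4, 5.2, -1.9, -0.5, 0.1, -0.4] [2.6, 6.1, 95.1, -0.5, 0.1, -0.4] [-1.06 -0.28  0.2   2.21  0.54  1.12  0.11]
```

```bash
python3 -m jog '[[[2.5,6,40,0,0,0,87],[2.5,6,70,0,0,0,87],[2.5,6,95,0,0,0,87],[2.5,6,95,0,0,0,87]]]'; python3 - <<'E'
from h import *
print(pose(*lever(.043,-25.8)),ctrl.get_state()['joint_positions'].round(2)); d=grab('scene'); W=world(d)
# crop around the isolator
save(d['image'][90:270,270:500],'lev1.png',3.2)
E
```

```text
time: 1.5
position: [0.4483, 0.1811, 0.097]
tool_rot: [0.491, 2.652, -0.125]
ft_force: [-0.7, -0.7, 0.5]
grip_width: 1.002
grip_force: 0.0
[-3.9, -4.1, 0.0, -0.5, 0.1, 0.1] [-1.03 -0.1   0.27  2.26  0.58  0.87  0.09]
```

View pics/lev1.png

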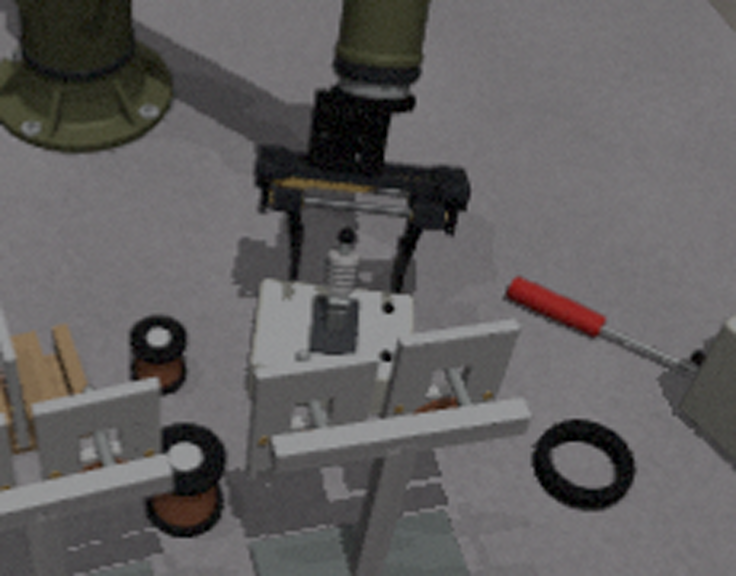

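The fingers straddle the collar (345,270) cleanly. Next is a small correction, then close.

```bash
python3 -m jog '[[[-4,-4,0,0,0,0,87],[-4,-4,0,0,0,0,87],[-4,-4,0,0,0,0,20],[-4,-4,0,0,0,0,20],[-4,-4,0,0,0,0,20],[-4,-4,0,0,0,0,20],[-4,-4,0,0,0,0,20],[-4,-4,0,0,0,0,20],[-4,-4,0,0,0,0,20],[-4,-4,0,0,0,0,20]]]' 35; python3 - <<'E'
from h import *
print(pose(*lever(.043,-25.8)))
E
```

```text
time: 2.55
position: [0.451, 0.1765, 0.1015]
tool_rot: [0.491, 2.649, -0.122]
ft_force: [-4.4, -7.6, 6.3]
grip_width: 0.356
grip_force: 4.2
[1.9, -0.7, 2.2, -0.4, 0.2, 0.0]
```

```bash
python3 -m jog '[[[0,0,0,0,0,0,15],[0,0,0,0,0,0,15],[0,0,0,0,0,0,15],[0,0,-5,0,0,0,15],[0,0,-10,0,0,0,15],[0,0,-13,0,0,0,15],[0,0,-13,0,0,0,15],[0,0,-13,0,0,0,15]]]' 40; python3 - <<'E'
from h import *
print(pose(*lever(.056,-25.8)))
for a in range(-26,27,6): print(a,pose(*lever(.056,a)))
E
```

```text
time: 3.35
position: [0.4456, 0.1778, 0.1124]
tool_rot: [0.492, 2.65, -0.123]
ft_force: [3.3, -5.3, -5.8]
grip_width: 0.334
grip_force: 40.0
[1.6, 0.0, 1.5, -0.4, 0.2, 0.0]
-26 [1.8, 0.0, 1.5, -0.4, -0.0, 0.0]
-20 [-4.1, 0.0, 1.8, -0.4, 6.0, 0.0]
-14 [-9.9, 0.0, 2.7, -0.4, 12.0, -0.0]
-8 [-15.5, 0.0, 4.2, -0.4, 18.0, -0.0]
-2 [-21.0, 0.0, 6.3, -0.4, 24.0, -0.1]
4 [-26.2, 0.1, 9.0, -0.4, 30.0, -0.1]
10 [-31.1, 0.1, 12.1, -0.4, 36.0, -0.1]
16 [-35.7, 0.1, 15.8, -0.4, 42.0, -0.1]
22 [-39.8, 0.1, 20.0, -0.4, 48.0, -0.2]
```

```bash
python3 -m jog '[[[-6,0,0.3,0,6,0,15],[-12,0,1.3,0,12,0,15],[-17.8,0,2.8,0,18,0,15],[-23.4,0,5,0,24,0,15],[-28.8,0,7.7,0,30,0,15],[-33.8,0,11,0,36,0,15],[-38.5,0,14.8,0,42,0,15],[-42.7,0,19,0,48,0,15],[-45.5,0,22,0,52,0,15],[-45.5,0,22,0,52,0,15]]]' 40; python3 - <<'E'
from h import *
print(pose(*lever(.056,25.8)),ctrl.get_state()['joint_positions'].round(2))
E
```

```text
time: 4.35
position: [0.4908, 0.1608, 0.1104]
tool_rot: [-0.491, -2.637, -0.102]
ft_force: [-6.9, -3.1, -4.8]
grip_width: 0.333
grip_force: 40.0
[0.3, -0.2, 0.2, -0.5, -0.8, -0.3] [-0.64  0.48  0.57  1.63 -0.43  1.56  1.24]
```

Over at 25.8° as planned. I let the collar follow down 12 mm, then open and back off along the lever.

```bash
python3 -m jog '[[[0,0,4,0,0,0,15],[0,0,8,0,0,0,15],[0,0,12,0,0,0,15],[0,0,12,0,0,0,87],[0,0,12,0,0,0,87],[0,0,12,0,0,0,87],[0,0,12,0,0,0,87],[0,0,-30,0,0,0,87],[0,0,-75,0,0,0,87],[0,0,-75,0,0,0,87]]]' 20; python3 - <<'E'
from h import *
d=grab('top'); W=world(d); P=W[180:270,225:310].reshape(-1,3); P=P[(P[:,2]>.068)&(P[:,2]<.165)]
d=grab('scene'); save(d['image'][110:250,290:460],'lev2.png',3.5)
W=world(d); P=W[110:250,290:460].reshape(-1,3)
q=R.from_euler('z',-YI).apply(P-PIV)*1000; q=q[(abs(q[:,0])<60)&(abs(q[:,1])<20)]
l=np.radians(25.8); t=np.c_[q[:,0]*np.cos(l)-q[:,2]*np.sin(l), q[:,1], q[:,0]*np.sin(l)+q[:,2]*np.cos(l)]
for a in range(30,110,6):
    k=t[(t[:,2]>a)&(t[:,2]<a+6)&(abs(t[:,0])<25)]; print(a,len(k),k.min(0).round(),k.max(0).round()) if len(k) else 0
E
```

```text
time: 5.35
position: [0.529, 0.1497, 0.1863]
tool_rot: [-0.493, -2.658, -0.115]
ft_force: [1.6, -0.3, 0.4]
grip_width: 0.89
grip_force: 0.0
42 3 [ 12. -10.  42.] [16.  7. 48.]
48 7 [  6. -14.  49.] [17. 12. 53.]
54 6 [ 11. -11.  54.] [15. 10. 60.]
60 6 [  6. -15.  62.] [17.  9. 65.]
66 8 [  2. -16.  67.] [13. 14. 72.]
72 51 [ -9. -14.  72.] [16. 13. 78.]
78 3 [ 6. -2. 78.] [ 8.  4. 80.]
84 1 [ 6. -5. 88.] [ 6. -5. 88.]
90 2 [ 1.  5. 94.] [ 6.  6. 96.]
96 16 [-1. -6. 96.] [  8.   5. 101.]
102 1 [  1.   2. 104.] [  1.   2. 104.]
```

View pics/lev2.png

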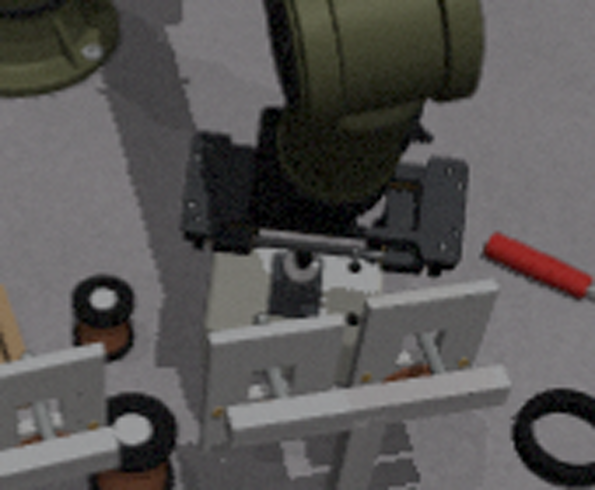

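Collar top reads 72–78 mm along the lever (home is 74 mm) and the lever leans +25.8°, so the isolator is off. In the crop the ball is at (303,262), on the far side of the gate. Now the plates. I grip the bar 22 mm off centre to clear the upturned tip.

```bash
cat >> h.py <<'E'
def down(x,y,z,yaw):
    """tool down with tool y at world yaw (deg)"""
    a=np.radians(yaw); ty=np.array([np.cos(a),np.sin(a),0]); tz=np.array([0,0,-1.]); tx=np.cross(ty,tz)
    return pose((x,y,z),R.from_matrix(np.c_[tx,ty,tz]))
E
python3 - <<'E'
from h import *
print(down(.50,.17,.33,178.4))
W=world(grab('top'));P=W[180:270,225:310].reshape(-1,3)
E
```

```text
[92.1, 8.8, -119.8, 24.6, -17.5, -107.3]
```

```bash
R='[92,9,-120,24.6,-17.5,-107.3,50]'; python3 -m jog '[[[92,9,-120,24.6,-17.5,-107.3,50],[92,9,-120,24.6,-17.5,-107.3,50],[92,9,-120,24.6,-17.5,-107.3,50],[92,9,-120,24.6,-17.5,-107.3,50],[92,9,-120,24.6,-17.5,-107.3,50],[92,9,-120,24.6,-17.5,-107.3,50],[92,9,-120,24.6,-17.5,-107.3,50],[92,9,-120,24.6,-17.5,-107.3,50],[92,9,-120,24.6,-17.5,-107.3,50],[92,9,-120,24.6,-17.5,-107.3,50]]]'; python3 - <<'E'
from h import *
print(down(.6513,.2087,.31,178.4),ctrl.get_state()['joint_positions'].round(2))
E
```

```text
time: 6.5
position: [0.4984, 0.1712, 0.3276]
tool_rot: [1.607, -2.556, -0.034]
ft_force: [-1.3, 0.3, -0.0]
grip_width: 0.575
grip_force: 0.0
[-100.8, -122.2, -1.8, 5.8, -4.1, -24.1] [-0.72  0.12  0.38  1.5  -0.04  1.65  2.35]
```

```bash
python3 -m jog '[[[0,0,0,0,0,20,50],[0,0,0,0,0,40,50],[0,0,0,0,0,60,50],[0,0,0,0,0,80,50],[0,0,0,0,0,80,50],[0,0,0,0,0,80,50],[0,0,0,0,0,80,50],[0,0,0,0,0,80,50],[0,0,0,0,0,80,50],[0,0,0,0,0,80,50]]]'; python3 - <<'E'
from h import *
print(down(.6505,.1647,.32,-1.6),ctrl.get_state()['joint_positions'].round(2))
E
```

```text
time: 7.5
position: [0.4984, 0.1708, 0.3276]
tool_rot: [-0.43, -3.0, 0.094]
ft_force: [-0.4, -0.3, -0.5]
grip_width: 0.574
grip_force: 0.0
[-147.6, 36.8, -9.9, -7.5, -2.0, 75.2] [-0.8   0.13  0.47  1.5  -0.05  1.66  0.96]
```

```bash
python3 -m jog '[[[-148,37,-10,-7.5,-2,75,34],[-148,37,-10,-7.5,-2,75,34],[-148,37,-10,-7.5,-2,75,34],[-148,37,-10,-7.5,-2,75,34],[-148,37,-10,-7.5,-2,75,34],[-148,37,-10,-7.5,-2,75,34],[-148,37,-10,-7.5,-2,75,34],[-148,37,-10,-7.5,-2,75,34],[-148,37,-10,-7.5,-2,75,34],[-148,37,-10,-7.5,-2,75,34]]]'; python3 - <<'E'
from h import *
print(down(.6501,.1647,.228,-1.6),ctrl.get_state()['joint_positions'].round(2))
E
```

```text
time: 8.5
position: [0.651, 0.1656, 0.3205]
tool_rot: [-2.244, -2.198, -0.002]
ft_force: [-0.4, 0.4, -0.2]
grip_width: 0.393
grip_force: 0.0
[-1.1, -0.9, 92.5, 0.0, -0.1, 0.4] [-0.79  0.4   0.72  1.25 -0.26  1.58 -0.13]
```

```bash
python3 -m jog '[[[-1,-1,45,0,0,0.4,34],[-1,-1,75,0,0,0.4,34],[-1,-1,92,0,0,0.4,34],[-1,-1,92,0,0,0.4,34],[-1,-1,92,0,0,0.4,0],[-1,-1,92,0,0,0.4,0],[-1,-1,92,0,0,0.4,0],[-1,-1,92,0,0,0.4,0],[-1,-1,92,0,0,0.4,0],[-1,-1,92,0,0,0.4,0]]]' 25; python3 - <<'E'
from h import *
print(down(.6501,.1647,.228,-1.6))
E
```

```text
time: 9.5
position: [0.6518, 0.1638, 0.231]
tool_rot: [2.252, 2.188, 0.007]
ft_force: [-0.5, 0.6, 3.2]
grip_width: 0.111
grip_force: 25.0
[0.9, -1.7, 3.0, 0.3, -0.1, -0.1]
```

```bash
python3 -m jog '[[[0,0,-6,0,0,0,0],[0,0,-12,0,0,0,0],[0,0,-17,0,0,0,0],[0,0,-17,0,0,0,0],[0,0,-17,0,0,0,0]]]' 30; python3 - <<'E'
from h import *
d=grab('scene'); save(d['image'][130:300,210:470],'p1a.png',3)
E
```

```text
time: 10.0
position: [0.6514, 0.1637, 0.2471]
tool_rot: [2.252, 2.188, 0.005]
ft_force: [-0.1, 0.2, -1.6]
grip_width: 0.113
grip_force: 30.0
```

View pics/p1a.png

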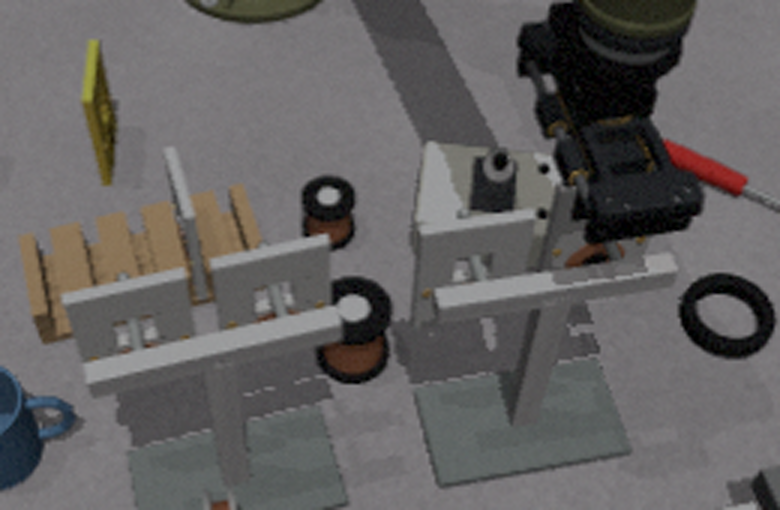

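The plate is raised 16 mm and its weight shows on the wrist. The gripper is at (640,180), and the lever is still over at (495,165). I draw it off the peg.

```bash
python3 -m jog '[[[0,-15,0,0,0,0,0],[0,-30,0,0,0,0,0],[0,-45,0,0,0,0,0],[0,-60,0,0,0,0,0],[0,-80,0,0,0,0,0],[0,-110,-15,0,0,0,0],[0,-140,-35,0,0,0,0],[0,-140,-35,0,0,0,0]]]' 30; python3 - <<'E'
from h import *
d=grab('top'); W=world(d); save(d['image'][130:270,225:450],'p1b.png',3.4)
u0,v0,u1,v1=[int(b/1.25) for b in (425,235,550,315)]; P=W[v0:v1,u0:u1].reshape(-1,3); P=P[(P[:,2]>.043)&(P[:,2]<.056)]
r=cv2.minAreaRect((P[:,:2]*1000).astype(np.float32)); print(r)
print(ctrl.get_state()['joint_positions'].round(2))
E
```

```text
time: 10.85
position: [0.5097, 0.1689, 0.2842]
tool_rot: [-2.25, -2.191, -0.012]
ft_force: [0.6, 0.0, -0.5]
grip_width: 0.112
grip_force: 30.0
((462.6993713378906, -187.75296020507812), (100.95402526855469, 231.13092041015625), 5.214593410491943)
[-1.04  0.05  0.71  1.66 -0.03  1.44 -0.36]
```

View pics/p1b.png

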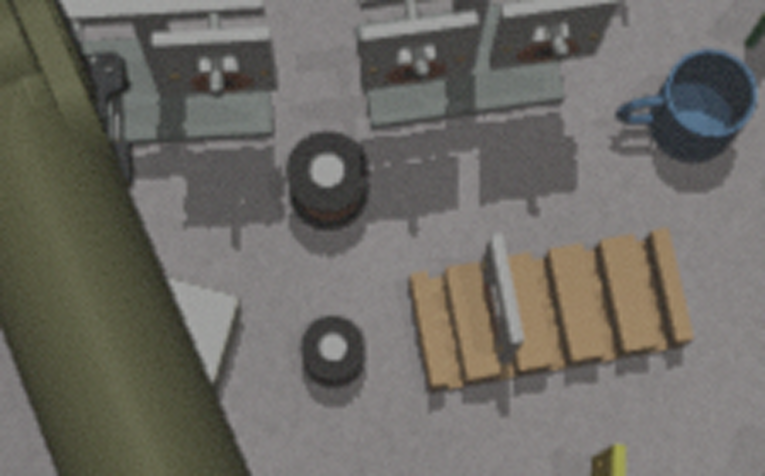

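Rack unmoved. First plate goes to slot -92.

```bash
cat >> h.py <<'E'
def rack(d=None):
    d=d or grab('top'); W=world(d); P=W[185:255,335:445].reshape(-1,3); P=P[(P[:,2]>.043)&(P[:,2]<.056)]
    (c,s,a)=cv2.minAreaRect((P[:,:2]*1000).astype(np.float32)); a=a if s[0]<s[1] else a-90
    return np.array(c)/1000,s,a
def slot(k,off,c,a):
    """TCP xy for slot at rack y=k (m), plate centre off (m) along tool x from TCP"""
    a=np.radians(a); return c+k*np.array([-np.sin(a),np.cos(a)])+off*np.array([np.cos(a),np.sin(a)])
E
python3 - <<'E'
from h import *
p=slot(-.092,.0229,np.array([.4627,-.1878]),5.2); print(p,down(*p,.30,95.2))
E
```

```text
[ 0.49384395 -0.27734588] [-446.1, -5.0, -19.1, 0.5, 0.0, -96.7]
```

```bash
python3 -m jog '[[[-446,-5,-19,0.5,0,-96.7,0],[-446,-5,-19,0.5,0,-96.7,0],[-446,-5,-19,0.5,0,-96.7,0],[-446,-5,-19,0.5,0,-96.7,0],[-446,-5,-19,0.5,0,-96.7,0],[-446,-5,-19,0.5,0,-96.7,0],[-446,-5,-19,0.5,0,-96.7,0],[-446,-5,-19,0.5,0,-96.7,0],[-446,-5,-19,0.5,0,-96.7,0],[-446,-5,-19,0.5,0,-96.7,0]]]' 30; python3 - <<'E'
from h import *
print(down(.4938,-.2773,.30,95.2),ctrl.get_state()['joint_positions'].round(2))
E
```

```text
time: 11.9
position: [0.4948, -0.2617, 0.299]
tool_rot: [-0.484, -3.101, 0.005]
ft_force: [0.5, -0.2, -1.3]
grip_width: 0.112
grip_force: 30.0
[-3.8, -15.2, -0.9, -0.2, -0.2, -23.0] [-0.57  0.17  1.14  1.59 -0.15  1.49  1.84]
```

```bash
python3 -m jog '[[[-4,-15,0,0,0,-23,0],[-4,-15,0,0,0,-23,0],[-4,-15,0,0,0,-23,0],[-4,-15,0,0,0,-23,0],[-4,-15,0,0,0,-23,0],[-4,-15,0,0,0,-23,0],[-4,-15,0,0,0,-23,0]]]' 30; python3 - <<'E'
from h import *
d=grab('top'); c,s,a=rack(d); print(c,s,a); p=slot(-.092,.0229,c,a); 
W=world(d); P=W[150:330,300:500].reshape(-1,3)
print(p,down(*p,.30,90+a),ctrl.get_state()['joint_positions'].round(2))
save(d['image'][130:300,300:500],'p1c.png',3.5)
E
```

```text
time: 12.6
position: [0.4939, -0.2752, 0.2994]
tool_rot: [0.135, -3.136, 0.002]
ft_force: [-0.3, -0.0, -0.8]
grip_width: 0.109
grip_force: 30.0
[ 0.46138898 -0.17139258] (101.57771301269531, 198.44003295898438) 5.391589641571045
[ 0.49283218 -0.26083381] [-0.1, 14.4, -0.6, -0.1, -0.2, -0.4] [-0.49  0.18  1.08  1.57 -0.15  1.49  2.26]
```

View pics/p1c.png

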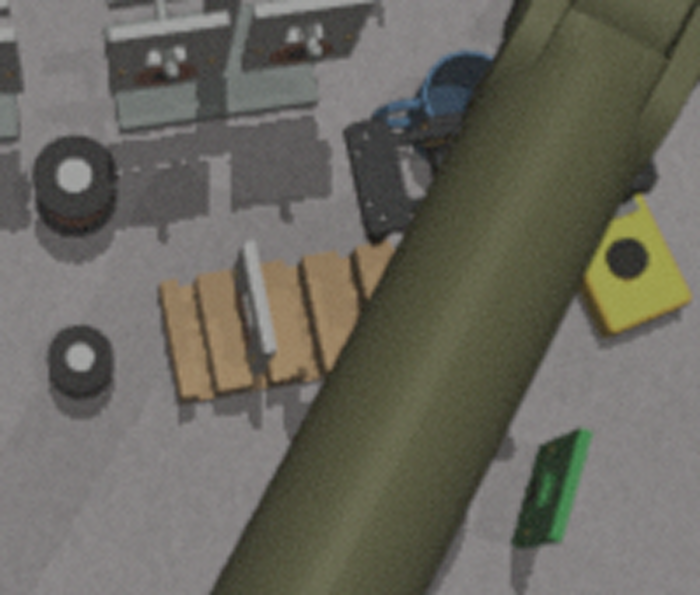

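The arm hides the right of the rack in this view, but the kept plate at (258,300) has not moved. I keep the earlier rack pose and come down in stages.

```bash
python3 -m jog '[[[0,-2,45,0,0,0,0],[0,-2,90,0,0,0,0],[0,-2,130,0,0,0,0],[0,-2,130,0,0,0,0],[0,-2,130,0,0,0,0]]]' 30; python3 - <<'E'
from h import *
print(down(.4938,-.2773,.160,95.2))
d=grab('scene'); save(d['image'][140:290,140:340],'p1d.png',3.8)
E
```

```text
time: 13.15
position: [0.4938, -0.2777, 0.1703]
tool_rot: [0.136, -3.135, 0.003]
ft_force: [-0.1, -0.5, -0.8]
grip_width: 0.112
grip_force: 30.0
[-0.1, 0.4, 10.3, -0.1, -0.2, -0.2]
```

View pics/p1d.png

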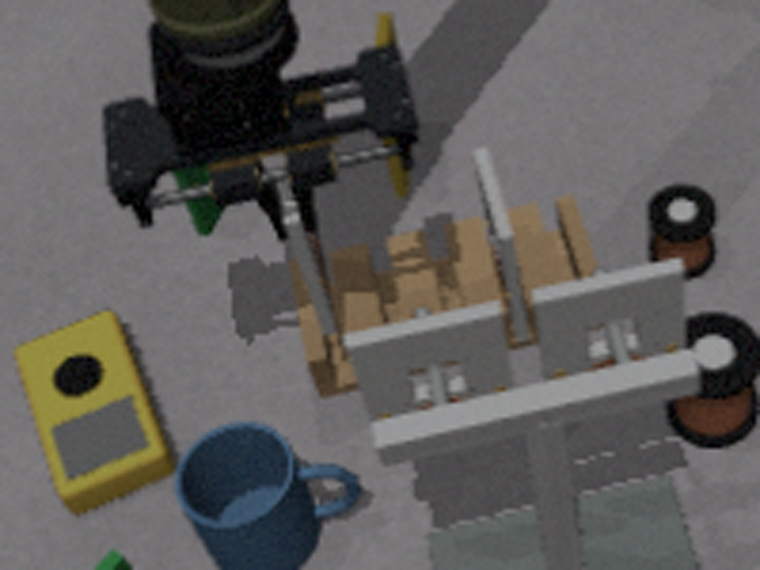

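The plate is lined up over the left-most slot (foot at (330,335)). I insert it.

```bash
python3 -m jog '[[[0,0,12,0,0,0,0],[0,0,22,0,0,0,0],[0,0,32,0,0,0,0],[0,0,42,0,0,0,0],[0,0,50,0,0,0,0],[0,0,57,0,0,0,0],[0,0,57,0,0,0,0]]]' 30
```

```text
time: 13.9
position: [0.4932, -0.2776, 0.1118]
tool_rot: [0.136, -3.135, 0.002]
ft_force: [0.3, 0.3, -0.9]
grip_width: 0.113
grip_force: 30.0
```

```bash
python3 -m jog '[[[0,0,1,0,0,0,0],[0,0,1,0,0,0,28],[0,0,1,0,0,0,28],[0,0,1,0,0,0,28],[0,0,1,0,0,0,28],[0,0,-40,0,0,0,28],[0,0,-90,0,0,0,28],[0,0,-140,0,0,0,28],[0,0,-190,0,0,0,28],[0,0,-190,0,0,0,28]]]' 30; python3 - <<'E'
from h import *
print(down(.50,-.03,.33,-1.6), ctrl.get_state()['joint_positions'].round(2))
E
```

```text
time: 14.9
position: [0.4966, -0.2797, 0.3095]
tool_rot: [-0.136, 3.131, -0.008]
ft_force: [0.0, -0.3, 0.6]
grip_width: 0.32
grip_force: 0.0
[-25.2, 248.3, -21.7, 0.1, 0.6, 96.6] [-0.49  0.18  1.09  1.55 -0.16  1.5   2.27]
```

```bash
python3 - <<'E'
from h import *
print(down(.6622,-.2139,.325,3.5))
E
python3 -m jog '[[[0,0,0,0,0,9,34],[0,0,0,0,0,18,34],[0,0,0,0,0,27,34],[0,0,0,0,0,36,34],[0,0,0,0,0,45,34],[0,0,0,0,0,54,34],[0,0,0,0,0,63,34],[0,0,0,0,0,72,34],[0,0,0,0,0,81,34],[0,0,0,0,0,91,34]]]'
python3 - <<'E'
from h import *
print(down(.6622,-.2139,.325,3.5), ctrl.get_state()['joint_positions'].round(2))
d=grab('top'); print(rack(d)); W=world(d)
P=W[185:255,335:445].reshape(-1,3); P=P[(P[:,2]>.12)&(P[:,2]<.15)]; q=P[P[:,1]<-.2]; print(len(q),cv2.minAreaRect((q[:,:2]*1000).astype(np.float32)), np.median(q[:,2]))
E
```

```text
[-170.8, 51.1, -14.5, 0.1, 0.6, 91.5]
time: 15.9
position: [0.4939, -0.2773, 0.3022]
tool_rot: [-2.046, -2.382, 0.004]
ft_force: [-1.0, -0.5, 0.1]
grip_width: 0.391
grip_force: 0.0
[37.2, 175.9, -23.4, -0.2, 0.0, 5.2] [-0.56  0.22  1.21  1.57 -0.2   1.5   0.8 ]
(array([ 0.43945657, -0.16166991]), (100.29444885253906, 153.88433837890625), 5.459141731262207)
0 ((0.0, 0.0), (0.0, 0.0), 0.0) nan
  return _methods._mean(a, axis=axis, dtype=dtype,
  ret = ret.dtype.type(ret / rcount)
```

```bash
python3 -m jog '[[[37,176,-23,0,0,5,34],[37,176,-23,0,0,5,34],[37,176,-23,0,0,5,34],[37,176,-23,0,0,5,34],[37,176,-23,0,0,5,34],[37,176,-23,0,0,5,34],[37,176,-23,0,0,5,34]]]'
python3 - <<'E'
from h import *
print(down(.6622,-.2139,.228,3.5), ctrl.get_state()['joint_positions'].round(2))
d=grab('top'); save(d['image'][100:270,300:480],'p4a.png',3.5);print(rack(d)); W=world(d)
P=W[185:255,335:445].reshape(-1,3); P=P[(P[:,2]>.12)&(P[:,2]<.15)]; q=P[P[:,1]<-.2]; print(len(q),len(q) and cv2.minAreaRect((q[:,:2]*1000).astype(np.float32)))
E
```

```text
time: 16.65
position: [0.6608, -0.2145, 0.3251]
tool_rot: [-2.142, -2.296, 0.005]
ft_force: [0.0, 0.5, 0.3]
grip_width: 0.39
grip_force: 0.0
[0.6, 1.8, 97.1, -0.2, 0.1, 0.5] [-0.36  0.57  1.06  1.17 -0.49  1.66  0.65]
(array([ 0.44278564, -0.19938998]), (101.00484466552734, 229.42483520507812), 5.445003509521484)
183 ((450.7868347167969, -297.0672912597656), (90.22028350830078, 12.461772918701172), 5.740269660949707)
```

View pics/p4a.png

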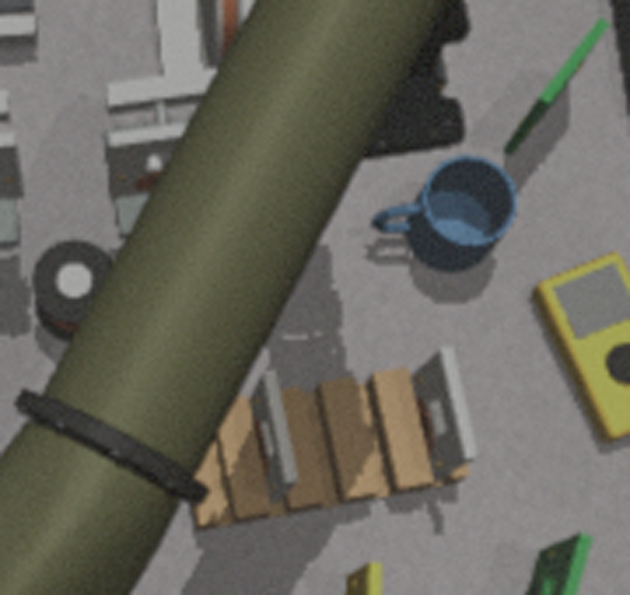

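The rack has been knocked to about (0.443,-0.200), and both standing plates stay upright: kept at (280,430), plate1 at (455,405). I will re-measure it before the next placing. Now I grip plate4.

```bash
python3 -m jog '[[[0,1,45,0,0,0.5,34],[0,1,75,0,0,0.5,34],[0,1,96,0,0,0.5,34],[0,1,96,0,0,0.5,34],[0,1,96,0,0,0.5,0],[0,1,96,0,0,0.5,0],[0,1,96,0,0,0.5,0],[0,1,96,0,0,0.5,0],[0,1,96,0,0,0.5,0],[0,1,96,0,0,0.5,0]]]' 30
python3 -m jog '[[[0,0,-6,0,0,0,0],[0,0,-12,0,0,0,0],[0,0,-17,0,0,0,0],[0,0,-17,0,0,0,0],[0,0,-17,0,0,0,0]]]' 30
```

```text
time: 17.7
position: [0.6632, -0.2135, 0.23]
tool_rot: [2.152, 2.289, -0.004]
ft_force: [0.2, -1.4, 4.1]
grip_width: 0.107
grip_force: 30.0
time: 18.2
position: [0.6628, -0.2131, 0.2459]
tool_rot: [-2.151, -2.288, 0.005]
ft_force: [0.2, 0.7, -2.1]
grip_width: 0.118
grip_force: 30.0
```

```bash
python3 -m jog '[[[0,-15,0,0,0,0,0],[0,-30,0,0,0,0,0],[0,-45,0,0,0,0,0],[0,-60,0,0,0,0,0],[0,-75,-10,0,0,0,0],[0,-90,-45,0,0,0,0],[0,-90,-55,0,0,0,0],[0,-90,-55,0,0,0,0]]]' 30; python3 - <<'E'
from h import *
d=grab('scene'); W=world(d); m=(abs(W[...,2]-.0495)<.006)&(W[...,0]>.35)&(W[...,0]<.54)&(W[...,1]>-.34)&(W[...,1]<-.07)
P=W[m]; print(len(P),cv2.minAreaRect((P[:,:2]*1000).astype(np.float32)))
d=grab('top'); c,s,a=rack(d); print(c,s,a); 
W=world(d); P=W[185:265,335:445].reshape(-1,3); P=P[(P[:,2]>.12)&(P[:,2]<.15)]
for q in (P[P[:,1]<-.25],P[P[:,1]>-.2]): print(len(q),len(q) and cv2.minAreaRect((q[:,:2]*1000).astype(np.float32)))
save(d['image'][130:280,300:480],'p4b.png',3.5)
print(ctrl.get_state()['joint_positions'].round(2))
E
```

```text
time: 19.0
position: [0.5741, -0.219, 0.3028]
tool_rot: [2.151, 2.288, -0.001]
ft_force: [-0.1, 0.6, -2.2]
grip_width: 0.114
grip_force: 30.0
991 ((446.1086730957031, -200.82449340820312), (101.9596939086914, 228.51864624023438), 6.181757926940918)
[ 0.44703854 -0.2426076 ] (101.12133026123047, 141.45408630371094) 5.420897483825684
172 ((450.2900085449219, -293.2714538574219), (90.05685424804688, 11.57638168334961), 5.836381435394287)
0 0
[-0.55  0.37  1.15  1.45 -0.34  1.54  0.65]
```

View pics/p4b.png

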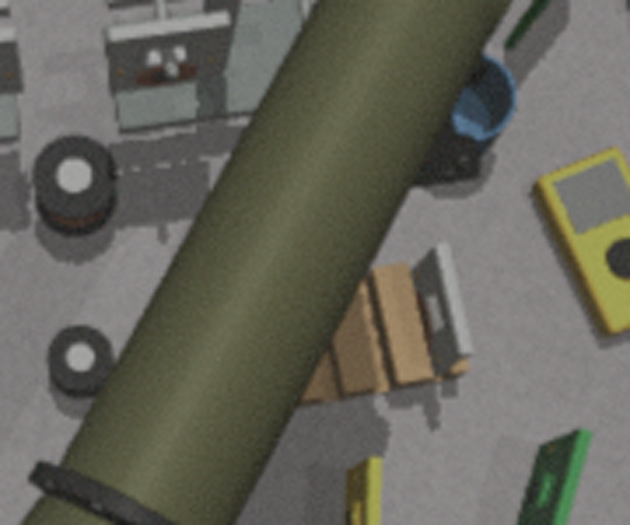

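The arm hides half the rack, so I carry the plate left, clear of the view, and measure the rack once it has settled.

```bash
python3 -m jog '[[[290,-60,0,0,0,-40,0],[290,-60,0,0,0,-40,0],[290,-60,0,0,0,-40,0],[290,-60,0,0,0,-40,0],[290,-60,0,0,0,-40,0],[290,-60,0,0,0,-40,0],[290,-60,0,0,0,-40,0],[290,-60,0,0,0,-40,0],[290,-60,0,0,0,-40,0]]]' 30; cat >> h.py <<'E'
def rackT(v=(185,275)):
    d=grab('top'); W=world(d); B=W[v[0]:v[1],320:450].reshape(-1,3)
    P=B[(B[:,2]>.043)&(B[:,2]<.056)]; print('rack',cv2.minAreaRect((P[:,:2]*1000).astype(np.float32)))
    P=B[(B[:,2]>.133)&(B[:,2]<.148)&(B[:,0]<.53)]
    im=np.zeros((800,800),np.uint8); ij=(P[:,:2]*1000).astype(int); im[ij[:,0],-ij[:,1]+300]=255
    n,L=cv2.connectedComponents(cv2.dilate(im,np.ones((9,9))))
    l=L[ij[:,0],-ij[:,1]+300]
    for i in range(1,n):
        q=P[l==i]
        if len(q)>30: print('plate',len(q),cv2.minAreaRect((q[:,:2]*1000).astype(np.float32)))
    return d
E
python3 - <<'E'
from h import *
d=rackT(); save(d['image'][150:300,220:450],'p4c.png',3)
print(ctrl.get_state()['joint_positions'].round(2))
E
```

```text
time: 20.0
position: [0.4954, 0.066, 0.3003]
tool_rot: [-1.24, -2.884, 0.006]
ft_force: [0.3, -0.7, -1.7]
grip_width: 0.114
grip_force: 30.0
rack ((397.5537109375, -203.65342712402344), (192.17410278320312, 229.36026000976562), 5.638786792755127)
plate 132 ((444.8150329589844, -158.03843688964844), (89.49517822265625, 11.049028396606445), 4.990457534790039)
plate 139 ((450.97802734375, -297.9361877441406), (90.06369018554688, 12.379457473754883), 5.745234489440918)
[-1.16 -0.09  0.93  1.71  0.07  1.49  0.52]
```

View pics/p4c.png

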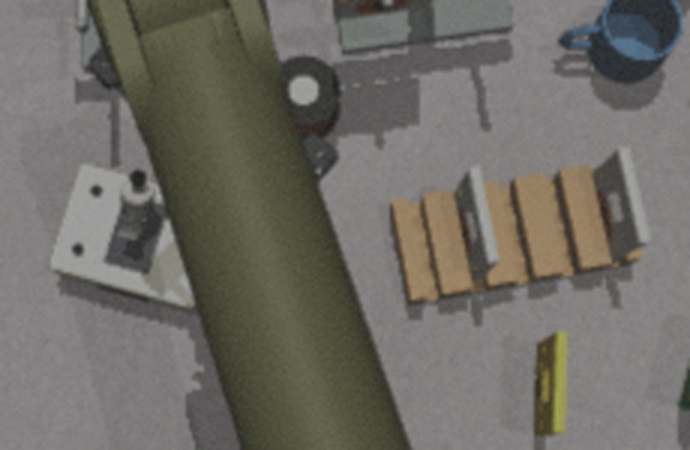

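The rack is now in full view with both plates standing: kept (480,215), plate1 (625,200). The yellow plate at (550,385) got into the rectangle, so I filter it out.

```bash
sed -i "s/P=B\[(B\[:,2\]>.043)&(B\[:,2\]<.056)\]/P=B[(B[:,2]>.043)\&(B[:,2]<.056)\&(B[:,0]>.375)]/" h.py
python3 - <<'E'
from h import *
d=load('top'); W=world(d); B=W[185:275,320:450].reshape(-1,3)
P=B[(B[:,2]>.043)&(B[:,2]<.056)&(B[:,0]>.375)]; c,s,a=cv2.minAreaRect((P[:,:2]*1000).astype(np.float32)); print(c,s,a)
c=np.array(c)/1000
for q in ((.4448,-.1580),(.4510,-.2979)): print(R.from_euler('z',-a,degrees=True).apply(np.r_[np.array(q)-c,0])*1000)
p=slot(-.046,.0217,c,a); print(p,down(*p,.30,90+a))
E
```

```text
(442.9833679199219, -199.2073974609375) (101.2011489868164, 229.45249938964844) 5.523995876312256
[ 5.77492776 40.84115531  0.        ]
[ -1.52100619 -99.00597318   0.        ]
[ 0.46901067 -0.24290487] [-205.9, -231.2, 1.4, -0.2, -0.2, -52.1]
```

```bash
python3 - <<'E'
from h import *
d=load('top'); W=world(d); B=W[185:275,320:450].reshape(-1,3); c=np.array([.443,-.1992,0])
q=R.from_euler('z',-5.5,degrees=True).apply(B-c)*1000; q=q[(abs(q[:,0])<42)&(abs(q[:,1])<125)]
for lo in range(-124,124,4):
    k=q[(q[:,1]>=lo)&(q[:,1]<lo+4)]; print(lo+2,[int(((k[:,2]>a)&(k[:,2]<=b)).sum()) for a,b in((-9,5),(5,25),(25,44),(44,57),(57,160))],end=' ')
E
```

```text
-122 [0, 0, 0, 0, 0] -118 [0, 0, 0, 0, 0] -114 [0, 0, 0, 0, 0] -110 [0, 0, 0, 0, 0] -106 [0, 0, 0, 0, 7] -102 [0, 0, 0, 0, 40] -98 [0, 0, 0, 0, 60] -94 [0, 0, 0, 1, 164] -90 [0, 0, 21, 33, 82] -86 [0, 0, 4, 11, 0] -82 [0, 0, 2, 36, 1] -78 [0, 0, 1, 36, 1] -74 [0, 0, 0, 38, 1] -70 [0, 0, 0, 37, 0] -66 [0, 0, 0, 35, 0] -62 [0, 0, 0, 40, 0] -58 [2, 0, 3, 36, 0] -54 [1, 55, 37, 19, 0] -50 [2, 30, 0, 0, 0] -46 [0, 14, 0, 0, 0] -42 [0, 0, 0, 0, 0] -38 [0, 0, 0, 29, 0] -34 [0, 0, 0, 37, 0] -30 [0, 0, 1, 35, 0] -26 [0, 0, 0, 42, 0] -22 [0, 0, 0, 36, 1] -18 [0, 0, 3, 36, 0] -14 [0, 0, 0, 35, 0] -10 [1, 27, 27, 40, 0] -6 [0, 37, 1, 0, 0] -2 [0, 37, 0, 0, 0] 2 [0, 8, 0, 0, 0] 6 [0, 0, 0, 7, 0] 10 [0, 0, 0, 41, 0] 14 [0, 0, 2, 36, 0] 18 [0, 0, 1, 34, 3] 22 [0, 0, 0, 25, 2] 26 [0, 0, 0, 6, 0] 30 [0, 0, 0, 4, 0] 34 [0, 0, 0, 3, 8] 38 [0, 4, 0, 2, 43] 42 [0, 2, 1, 0, 52] 46 [0, 2, 2, 5, 141] 50 [0, 7, 26, 15, 13] 54 [0, 0, 1, 27, 1] 58 [0, 0, 1, 38, 0] 62 [0, 0, 0, 35, 0] 66 [0, 0, 1, 35, 3] 70 [0, 0, 0, 42, 1] 74 [0, 0, 1, 34, 0] 78 [0, 0, 0, 41, 1] 82 [0, 21, 20, 34, 0] 86 [0, 36, 0, 0, 0] 90 [4, 35, 0, 0, 0] 94 [0, 32, 0, 0, 0] 98 [0, 0, 0, 11, 0] 102 [0, 0, 0, 36, 0] 106 [0, 0, 0, 39, 0] 110 [0, 0, 0, 38, 1] 114 [21, 14, 13, 25, 0] 118 [34, 1, 0, 0, 0] 122 [38, 0, 0, 0, 0]
```

Slot gaps seen directly lie about 2.6 mm further to -y, because plate1 hides the rack's right edge. I use centre (0.443,-0.2018), yaw 5.5.

```bash
python3 - <<'E'
from h import *
p=slot(-.046,.0217,np.array([.4432,-.2018]),5.5); print(p,down(*p,.30,95.5))
E
python3 -m jog '[[[0,0,0,0,0,-9,0],[-206,-232,1,-0.2,-0.2,-52,0],[-206,-232,1,-0.2,-0.2,-52,0],[-206,-232,1,-0.2,-0.2,-52,0],[-206,-232,1,-0.2,-0.2,-52,0],[-206,-232,1,-0.2,-0.2,-52,0],[-206,-232,1,-0.2,-0.2,-52,0],[-206,-232,1,-0.2,-0.2,-52,0],[-206,-232,1,-0.2,-0.2,-52,0],[-206,-232,1,-0.2,-0.2,-52,0]]]' 30; python3 - <<'E'
from h import *
p=slot(-.046,.0217,np.array([.4432,-.2018]),5.5); print(p,down(*p,.16,95.5),ctrl.get_state()['joint_positions'].round(2))
E
```

```text
[ 0.469209   -0.24550837] [-208.0, -232.9, 1.4, -0.2, -0.2, -52.1]
time: 21.05
position: [0.4676, -0.2452, 0.3003]
tool_rot: [0.14, -3.138, 0.001]
ft_force: [0.4, 1.1, -1.6]
grip_width: 0.11
grip_force: 30.0
[ 0.469209   -0.24550837] [-1.6, -0.4, 140.3, -0.0, -0.0, -0.4] [-0.77  0.01  1.24  1.66 -0.01  1.48  2.12]
```

```bash
python3 -m jog '[[[-1.5,-0.4,45,0,0,-0.4,0],[-1.5,-0.4,90,0,0,-0.4,0],[-1.5,-0.4,130,0,0,-0.4,0],[-1.5,-0.4,130,0,0,-0.4,0],[-1.5,-0.4,130,0,0,-0.4,0]]]' 30; python3 - <<'E'
from h import *
p=slot(-.046,.0217,np.array([.4432,-.2018]),5.5); print(down(*p,.11,95.5),ctrl.get_state()['joint_positions'].round(3))
d=grab('scene'); W=world(d); m=(abs(W[...,2]-.0495)<.006)&(W[...,0]>.38)&(W[...,0]<.54)&(W[...,1]>-.34)&(W[...,1]<-.07)
P=W[m]; print(len(P),cv2.minAreaRect((P[:,:2]*1000).astype(np.float32)))
save(d['image'][140:290,140:340],'p4d.png',3.8)
E
```

```text
time: 21.55
position: [0.4712, -0.2415, 0.1713]
tool_rot: [-0.164, 3.136, 0.001]
ft_force: [0.6, -0.3, -0.2]
grip_width: 0.108
grip_force: 30.0
[2.4, -3.8, 61.3, 0.0, 0.1, 0.5] [-0.668  0.186  1.213  1.85  -0.186  1.23   2.277]
1406 ((444.7566833496094, -200.74256896972656), (104.50257873535156, 228.05392456054688), 5.670787811279297)
```

View pics/p4d.png

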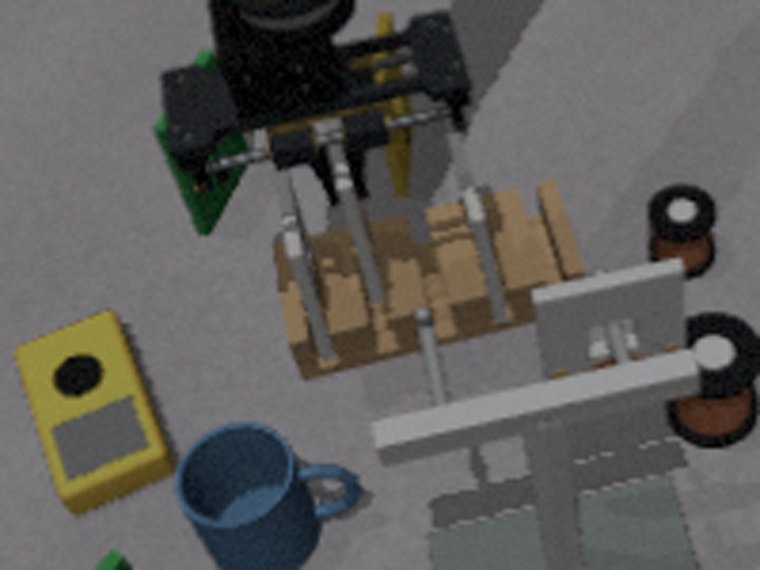

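The held plate (foot at (375,300)) is above its slot, between plate1 and kept. The TCP is 4 mm off, so I correct first and then insert.

```bash
python3 -m jog '[[[2.4,-3.6,0,0,0,0.5,0],[2.4,-3.6,0,0,0,0.5,0],[2.4,-3.6,0,0,0,0.5,0]]]' 30;  python3 - <<'E'
from h import *
p=slot(-.046,.0217,np.array([.4432,-.2018]),5.5); print(down(*p,.11,95.5))
E
```

```text
time: 21.9
position: [0.4695, -0.2463, 0.1718]
tool_rot: [-0.149, 3.134, 0.001]
ft_force: [1.5, -1.1, -1.2]
grip_width: 0.112
grip_force: 30.0
[0.4, 0.8, 61.8, 0.0, 0.2, -0.1]
```

```bash
python3 -m jog '[[[0,0.6,12,0,0,0,0],[0,0.6,22,0,0,0,0],[0,0.6,32,0,0,0,0],[0,0.6,42,0,0,0,0],[0,0.6,52,0,0,0,0],[0,0.6,60,0,0,0,0],[0,0.6,60,0,0,0,0]]]' 30
```

```text
time: 22.6
position: [0.4692, -0.2457, 0.1102]
tool_rot: [-0.149, 3.137, -0.0]
ft_force: [-0.1, 0.3, -1.6]
grip_width: 0.11
grip_force: 30.0
```

```bash
python3 -m jog '[[[0,0,0.5,0,0,0,0],[0,0,0.5,0,0,0,28],[0,0,0.5,0,0,0,28],[0,0,0.5,0,0,0,28],[0,0,0.5,0,0,0,28],[0,0,-40,0,0,0,28],[0,0,-90,0,0,0,28],[0,0,-140,0,0,0,28],[0,0,-200,0,0,0,28],[0,0,-200,0,0,0,28]]]' 30; python3 -m jog '[[[0,0,0,0,0,9,34],[0,0,0,0,0,18,34],[0,0,0,0,0,27,34],[0,0,0,0,0,36,34],[0,0,0,0,0,45,34],[0,0,0,0,0,54,34],[0,0,0,0,0,63,34],[0,0,0,0,0,72,34],[0,0,0,0,0,81,34],[0,0,0,0,0,91,34]]]';  python3 - <<'E'
from h import *
print(down(.6529,-.1043,.325,3.9), ctrl.get_state()['joint_positions'].round(2))
E
```

```text
time: 23.6
position: [0.4707, -0.2471, 0.316]
tool_rot: [-0.149, 3.128, -0.001]
ft_force: [0.5, 0.4, -0.7]
grip_width: 0.32
grip_force: 0.0
time: 24.6
position: [0.4682, -0.2453, 0.3097]
tool_rot: [-2.037, -2.391, -0.002]
ft_force: [0.1, 0.1, 1.4]
grip_width: 0.386
grip_force: 0.0
[109.9, 204.8, -15.0, 0.0, -0.1, 5.2] [-0.73  0.01  1.19  1.64 -0.01  1.49  0.62]
```

```bash
python3 -m jog '[[[110,205,-15,0,0,5,34],[110,205,-15,0,0,5,34],[110,205,-15,0,0,5,34],[110,205,-15,0,0,5,34],[110,205,-15,0,0,5,34],[110,205,-15,0,0,5,34],[110,205,-15,0,0,5,34],[110,205,-15,0,0,5,34]]]';  python3 - <<'E'
from h import *
print(down(.6529,-.1043,.228,3.9), ctrl.get_state()['joint_positions'].round(2))
E
```

```text
time: 25.4
position: [0.6514, -0.105, 0.3257]
tool_rot: [2.135, 2.304, 0.001]
ft_force: [0.4, 0.1, 0.9]
grip_width: 0.392
grip_force: 0.0
[0.6, 1.4, 97.7, 0.0, -0.0, 0.4] [-0.59  0.47  1.06  1.28 -0.41  1.62  0.48]
```

```bash
python3 -m jog '[[[0,1,45,0,0,0.4,34],[0,1,75,0,0,0.4,34],[0,1,97,0,0,0.4,34],[0,1,97,0,0,0.4,34],[0,1,97,0,0,0.4,0],[0,1,97,0,0,0.4,0],[0,1,97,0,0,0.4,0],[0,1,97,0,0,0.4,0],[0,1,97,0,0,0.4,0],[0,1,97,0,0,0.4,0]]]' 30
python3 -m jog '[[[0,0,-6,0,0,0,0],[0,0,-12,0,0,0,0],[0,0,-17,0,0,0,0],[0,0,-17,0,0,0,0],[0,0,-17,0,0,0,0]]]' 30
```

```text
time: 26.4
position: [0.654, -0.1034, 0.23]
tool_rot: [2.14, 2.298, 0.004]
ft_force: [-0.9, -0.5, 6.0]
grip_width: 0.115
grip_force: 30.0
time: 26.9
position: [0.6537, -0.103, 0.2458]
tool_rot: [2.14, 2.299, 0.002]
ft_force: [-0.3, -1.2, -1.4]
grip_width: 0.109
grip_force: 30.0
```

```bash
python3 -m jog '[[[0,-15,0,0,0,0,0],[0,-30,0,0,0,0,0],[0,-45,0,0,0,0,0],[0,-60,0,0,0,0,0],[0,-75,-10,0,0,0,0],[40,-100,-45,0,0,0,0],[90,-140,-55,0,0,-9,0],[140,-150,-55,0,0,-18,0],[190,-150,-55,0,0,-27,0],[190,-150,-55,0,0,-36,0]]]' 30;  python3 - <<'E'
from h import *
d=rackT(); W=world(d); B=W[185:275,320:450].reshape(-1,3); c=np.array([.4432,-.2018,0])
q=R.from_euler('z',-5.5,degrees=True).apply(B-c)*1000; q=q[(abs(q[:,0])<42)&(abs(q[:,1])<125)]
for lo in range(-60,124,4):
    k=q[(q[:,1]>=lo)&(q[:,1]<lo+4)]; print(lo+2,[int(((k[:,2]>a)&(k[:,2]<=b)).sum()) for a,b in((-9,25),(44,57),(57,160))],end=' ')
print(ctrl.get_state()['joint_positions'].round(2))
E
```

```text
time: 27.9
position: [0.4885, 0.0814, 0.3011]
tool_rot: [-1.355, -2.833, -0.009]
ft_force: [0.2, 0.5, -0.5]
grip_width: 0.111
grip_force: 30.0
rack ((439.71673583984375, -166.4400634765625), (100.9674072265625, 296.7720031738281), 5.453962326049805)
plate 128 ((444.12884521484375, -151.58685302734375), (90.177734375, 10.223085403442383), 5.627572059631348)
plate 135 ((447.5295104980469, -246.58212280273438), (90.37744903564453, 10.988773345947266), 5.741130352020264)
plate 139 ((450.0687255859375, -290.2663269042969), (89.8031997680664, 11.394869804382324), 4.988000869750977)
-58 [0, 1, 0] -54 [0, 0, 0] -50 [0, 0, 24] -46 [0, 0, 49] -42 [0, 7, 132] -38 [0, 23, 75] -34 [0, 35, 1] -30 [0, 37, 1] -26 [0, 39, 0] -22 [0, 34, 0] -18 [0, 41, 0] -14 [0, 35, 1] -10 [0, 34, 1] -6 [39, 28, 1] -2 [35, 0, 0] 2 [30, 0, 0] 6 [3, 0, 0] 10 [0, 23, 0] 14 [0, 40, 0] 18 [0, 34, 1] 22 [0, 35, 1] 26 [0, 36, 1] 30 [0, 38, 1] 34 [0, 8, 0] 38 [2, 4, 0] 42 [2, 0, 1] 46 [3, 0, 38] 50 [2, 1, 56] 54 [1, 15, 115] 58 [0, 36, 0] 62 [0, 38, 0] 66 [0, 39, 2] 70 [0, 37, 0] 74 [0, 37, 1] 78 [0, 36, 1] 82 [0, 38, 1] 86 [32, 21, 0] 90 [40, 0, 0] 94 [34, 0, 0] 98 [20, 0, 0] 102 [0, 22, 0] 106 [0, 40, 0] 110 [0, 36, 1] 114 [0, 36, 1] 118 [44, 13, 0] 122 [39, 0, 0] [-1.28 -0.13  0.99  1.73  0.1   1.49  0.38]
```

Rack now at (0.443,-0.1997), yaw 5.5; three plates stand at about -90, -46 and +48. Next, slot 0.

```bash
python3 - <<'E'
from h import *
p=slot(0,.021,np.array([.4430,-.1997]),5.5); print(p,down(*p,.30,95.5))
E
```

```text
[ 0.46390332 -0.19768724] [-202.2, -197.4, -0.7, 0.3, -0.1, -56.1]
```

```bash
python3 -m jog '[[[-202,-197,0,0,0,-56,0],[-202,-197,0,0,0,-56,0],[-202,-197,0,0,0,-56,0],[-202,-197,0,0,0,-56,0],[-202,-197,0,0,0,-56,0],[-202,-197,0,0,0,-56,0],[-202,-197,0,0,0,-56,0],[-202,-197,0,0,0,-56,0],[-202,-197,0,0,0,-56,0],[-202,-197,0,0,0,-56,0]]]' 30; python3 - <<'E'
from h import *
p=slot(0,.021,np.array([.4430,-.1997]),5.5); print(p,down(*p,.17,95.5),ctrl.get_state()['joint_positions'].round(3))
E
```

```text
time: 28.95
position: [0.4602, -0.2032, 0.3004]
tool_rot: [-0.111, 3.138, 0.002]
ft_force: [-0.2, 0.2, -1.4]
grip_width: 0.11
grip_force: 30.0
[ 0.46390332 -0.19768724] [-3.9, 5.1, 130.4, 0.1, 0.1, -1.4] [-1.007 -0.213  1.228  1.714  0.199  1.501  1.841]
```

```bash
python3 -m jog '[[[-3.5,5,0,0,0,-1.4,0],[-3.5,5,45,0,0,-1.4,0],[-3.5,5,90,0,0,-1.4,0],[-3.5,5,125,0,0,-1.4,0],[-3.5,5,125,0,0,-1.4,0],[-3.5,5,125,0,0,-1.4,0]]]' 30; python3 - <<'E'
from h import *
p=slot(0,.021,np.array([.4430,-.1997]),5.5); print(p,down(*p,.17,95.5),ctrl.get_state()['joint_positions'].round(3))
E
```

```text
time: 29.55
position: [0.4636, -0.1991, 0.1761]
tool_rot: [-0.151, 3.138, -0.001]
ft_force: [0.5, 0.3, -1.8]
grip_width: 0.108
grip_force: 30.0
[ 0.46390332 -0.19768724] [-0.5, 1.4, 6.1, -0.0, 0.0, 0.0] [-0.835  0.041  1.231  1.9   -0.04   1.227  2.077]
```

```bash
python3 -m jog '[[[-0.5,1.3,4,0,0,0,0],[-0.5,1.3,14,0,0,0,0],[-0.5,1.3,24,0,0,0,0],[-0.5,1.3,34,0,0,0,0],[-0.5,1.3,44,0,0,0,0],[-0.5,1.3,54,0,0,0,0],[-0.5,1.3,64.5,0,0,0,0],[-0.5,1.3,64.5,0,0,0,0]]]' 30
```

```text
time: 30.35
position: [0.4637, -0.1983, 0.1102]
tool_rot: [-0.15, 3.137, -0.0]
ft_force: [-0.4, -0.4, -1.2]
grip_width: 0.109
grip_force: 30.0
```

```bash
python3 -m jog '[[[0,0,0.5,0,0,0,0],[0,0,0.5,0,0,0,28],[0,0,0.5,0,0,0,28],[0,0,0.5,0,0,0,28],[0,0,0.5,0,0,0,28],[0,0,-40,0,0,0,28],[0,0,-90,0,0,0,28],[0,0,-140,0,0,0,28],[0,0,-200,0,0,0,28],[0,0,-200,0,0,0,28]]]' 30; python3 -m jog '[[[0,0,0,0,0,9,34],[0,0,0,0,0,18,34],[0,0,0,0,0,27,34],[0,0,0,0,0,36,34],[0,0,0,0,0,45,34],[0,0,0,0,0,54,34],[0,0,0,0,0,63,34],[0,0,0,0,0,72,34],[0,0,0,0,0,81,34],[0,0,0,0,0,91,34]]]';  python3 - <<'E'
from h import *
print(down(.6565,.0545,.325,-1.6), ctrl.get_state()['joint_positions'].round(2))
E
```

```text
time: 31.35
position: [0.4659, -0.1993, 0.3165]
tool_rot: [-0.15, 3.127, 0.002]
ft_force: [0.9, 0.4, -0.5]
grip_width: 0.323
grip_force: 0.0
time: 32.35
position: [0.4631, -0.1982, 0.3103]
tool_rot: [-2.036, -2.392, -0.002]
ft_force: [-0.9, -0.7, 0.4]
grip_width: 0.393
grip_force: 0.0
[218.6, 231.2, -14.4, 0.0, -0.1, 10.8] [-0.68 -0.09  0.98  1.69  0.08  1.5   0.46]
```

```bash
python3 -m jog '[[[219,231,-14,0,0,10.8,34],[219,231,-14,0,0,10.8,34],[219,231,-14,0,0,10.8,34],[219,231,-14,0,0,10.8,34],[219,231,-14,0,0,10.8,34],[219,231,-14,0,0,10.8,34],[219,231,-14,0,0,10.8,34],[219,231,-14,0,0,10.8,34],[219,231,-14,0,0,10.8,34]]]';  python3 - <<'E'
from h import *
print(down(.6565,.0545,.228,-1.6), ctrl.get_state()['joint_positions'].round(2))
E
```

```text
time: 33.25
position: [0.6546, 0.0551, 0.3244]
tool_rot: [2.246, 2.196, -0.002]
ft_force: [-0.4, -0.4, 0.3]
grip_width: 0.39
grip_force: 0.0
[-0.4, 2.0, 96.4, -0.0, 0.1, 0.3] [-0.73  0.39  0.85  1.29 -0.29  1.59  0.06]
```

```bash
python3 -m jog '[[[0,1,45,0,0,0.2,34],[0,1,75,0,0,0.2,34],[0,1,96,0,0,0.2,34],[0,1,96,0,0,0.2,34],[0,1,96,0,0,0.2,0],[0,1,96,0,0,0.2,0],[0,1,96,0,0,0.2,0],[0,1,96,0,0,0.2,0],[0,1,96,0,0,0.2,0],[0,1,96,0,0,0.2,0]]]' 30
python3 -m jog '[[[0,0,-6,0,0,0,0],[0,0,-12,0,0,0,0],[0,0,-17,0,0,0,0],[0,0,-17,0,0,0,0],[0,0,-17,0,0,0,0]]]' 30
```

```text
time: 34.25
position: [0.6567, 0.0559, 0.2307]
tool_rot: [2.248, 2.192, 0.005]
ft_force: [-0.1, -0.3, 5.0]
grip_width: 0.116
grip_force: 29.9
time: 34.75
position: [0.656, 0.0561, 0.2464]
tool_rot: [2.249, 2.193, 0.002]
ft_force: [0.0, 0.2, -2.5]
grip_width: 0.111
grip_force: 29.9
```

```bash
python3 -m jog '[[[0,-15,0,0,0,0,0],[0,-30,0,0,0,0,0],[0,-45,0,0,0,0,0],[0,-60,0,0,0,0,0],[0,-75,-10,0,0,0,0],[10,-110,-45,0,0,0,0],[30,-140,-55,0,0,-9,0],[30,-160,-55,0,0,-18,0],[30,-160,-55,0,0,-27,0],[30,-160,-55,0,0,-36,0]]]' 30;  python3 - <<'E'
from h import *
d=rackT(); W=world(d); B=W[185:275,320:450].reshape(-1,3); c=np.array([.4430,-.1997,0])
q=R.from_euler('z',-5.5,degrees=True).apply(B-c)*1000; q=q[(abs(q[:,0])<42)&(abs(q[:,1])<125)]
for lo in range(40,124,4):
    k=q[(q[:,1]>=lo)&(q[:,1]<lo+4)]; print(lo+2,[int(((k[:,2]>a)&(k[:,2]<=b)).sum()) for a,b in((-9,25),(44,57),(57,160))],end=' ')
p=slot(.092,.0206,np.array([.4430,-.1997]),5.5); print(p,down(*p,.30,95.5))
E
```

```text
time: 35.75
position: [0.496, 0.0903, 0.3015]
tool_rot: [1.491, 2.765, 0.005]
ft_force: [0.1, -1.0, -1.8]
grip_width: 0.116
grip_force: 30.0
rack ((438.71490478515625, -153.59393310546875), (101.48773193359375, 323.8335266113281), 5.527822017669678)
plate 134 ((442.6157531738281, -199.22438049316406), (89.52367401123047, 11.50400447845459), 4.973113059997559)
plate 130 ((444.3124084472656, -155.05650329589844), (88.89083862304688, 10.686993598937988), 5.3081769943237305)
plate 136 ((447.5115966796875, -246.33132934570312), (90.69772338867188, 10.694169998168945), 5.593585014343262)
plate 136 ((450.31854248046875, -290.5391540527344), (89.69560241699219, 12.033711433410645), 4.631960391998291)
42 [2, 0, 51] 46 [2, 1, 61] 50 [4, 16, 117] 54 [0, 20, 1] 58 [0, 39, 3] 62 [0, 36, 0] 66 [0, 37, 0] 70 [0, 39, 1] 74 [0, 39, 0] 78 [0, 34, 0] 82 [11, 33, 1] 86 [40, 1, 0] 90 [40, 0, 0] 94 [36, 0, 0] 98 [0, 3, 0] 102 [0, 40, 1] 106 [0, 38, 0] 110 [0, 36, 2] 114 [31, 30, 0] 118 [35, 0, 0] 122 [37, 0, 0] [ 0.45468735 -0.10614913] [-140.4, -143.2, 0.9, 0.1, 0.0, -61.9]
```

```bash
python3 -m jog '[[[-140,-143,0,0,0,-62,0],[-140,-143,0,0,0,-62,0],[-140,-143,0,0,0,-62,0],[-140,-143,0,0,0,-62,0],[-140,-143,0,0,0,-62,0],[-140,-143,0,0,0,-62,0],[-140,-143,0,0,0,-62,0],[-140,-143,0,0,0,-62,0],[-140,-143,0,0,0,-62,0],[-140,-143,0,0,0,-62,0]]]' 30; python3 - <<'E'
from h import *
p=slot(.0918,.0206,np.array([.4430,-.1997]),5.5); print(p,down(*p,.175,95.5),ctrl.get_state()['joint_positions'].round(3))
E
```

```text
time: 36.8
position: [0.4527, -0.1053, 0.301]
tool_rot: [-0.13, 3.138, 0.002]
ft_force: [-1.0, -0.5, -2.0]
grip_width: 0.11
grip_force: 30.0
[ 0.45470652 -0.10634821] [-1.8, -1.3, 126.0, 0.1, 0.1, -0.7] [-0.982 -0.285  0.969  1.788  0.233  1.518  1.609]
```

```bash
python3 -m jog '[[[-1.8,-1.2,45,0,0,-0.7,0],[-1.8,-1.2,90,0,0,-0.7,0],[-1.8,-1.2,125,0,0,-0.7,0],[-1.8,-1.2,125,0,0,-0.7,0],[-1.8,-1.2,125,0,0,-0.7,0]]]' 30; python3 - <<'E'
from h import *
p=slot(.0918,.0206,np.array([.4430,-.1997]),5.5); print(p,down(*p,.11,95.5),ctrl.get_state()['joint_positions'].round(3))
E
```

```text
time: 37.3
position: [0.4551, -0.1063, 0.1769]
tool_rot: [-0.152, 3.137, -0.0]
ft_force: [0.3, -0.5, -1.8]
grip_width: 0.111
grip_force: 30.0
[ 0.45470652 -0.10634821] [0.5, -0.0, 66.9, -0.0, 0.1, 0.1] [-1.027 -0.185  1.118  1.978  0.175  1.248  1.696]
```

```bash
python3 -m jog '[[[0.5,0,5,0,0,0,0],[0.5,0,15,0,0,0,0],[0.5,0,25,0,0,0,0],[0.5,0,35,0,0,0,0],[0.5,0,45,0,0,0,0],[0.5,0,55,0,0,0,0],[0.5,0,65.5,0,0,0,0],[0.5,0,65.5,0,0,0,0]]]' 30
```

```text
time: 38.1
position: [0.4549, -0.1064, 0.1101]
tool_rot: [-0.154, 3.137, -0.002]
ft_force: [-0.1, -0.5, -1.5]
grip_width: 0.112
grip_force: 30.0
```

```bash
python3 -m jog '[[[0,0,0.5,0,0,0,0],[0,0,0.5,0,0,0,28],[0,0,0.5,0,0,0,28],[0,0,0.5,0,0,0,28],[0,0,0.5,0,0,0,28],[0,0,-40,0,0,0,28],[0,0,-90,0,0,0,28],[0,0,-140,0,0,0,28],[0,0,-190,0,0,0,28],[0,0,-190,0,0,0,28]]]' 30; python3 -m jog '[[[-50,50,-190,0,0,0,50],[-50,100,0,0,0,0,50],[-50,150,0,0,0,0,50],[-50,250,0,0,0,0,50],[-50,350,0,0,0,0,50],[-50,350,0,0,0,0,50],[-50,350,0,0,0,0,50],[-50,350,0,0,0,0,50],[-50,350,0,0,0,0,50]]]'
```

```text
time: 39.1
position: [0.4576, -0.1065, 0.3069]
tool_rot: [-0.154, 3.125, 0.004]
ft_force: [-0.1, 0.1, 0.4]
grip_width: 0.323
grip_force: 0.0
time: 40.0
position: [0.4664, 0.2554, 0.2988]
tool_rot: [0.173, -3.136, -0.001]
ft_force: [0.2, -0.2, 0.1]
grip_width: 0.574
grip_force: 0.0
```

```bash
python3 - <<'E'
from h import *
t=rackT(); W=world(t); B=W[185:265,320:450].reshape(-1,3); c=np.array([.4430,-.1997,0])
q=R.from_euler('z',-5.5,degrees=True).apply(B-c)*1000; q=q[(abs(q[:,0])<55)&(q[:,2]>120)]
for k in(-92,-46,0,46,92):
    w=q[abs(q[:,1]-k)<15]; top=w[w[:,2]>np.percentile(w[:,2],40)]; print(k,np.median(top,0).round(1))
s=grab('scene'); W=world(s); P=W[110:250,290:460].reshape(-1,3)
g=R.from_euler('z',-YI).apply(P-PIV)*1000; g=g[(abs(g[:,0])<70)&(abs(g[:,1])<20)&(g[:,2]>20)&(g[:,2]<100)]; l=np.radians(25.8)
r=g[:,0]*np.sin(l)+g[:,2]*np.cos(l); h=g[:,0]*np.cos(l)-g[:,2]*np.sin(l); o=abs(h)<20
print(np.histogram(r[o],range(40,112,4))); print('ball',g[o&(r>90)].mean(0), 'expect',[100*np.sin(l),0,100*np.cos(l)])
im=np.vstack([cv2.resize(t['image'][150:270,220:450],(800,300)) if 0 else cv2.resize(t['image'][130:260,220:460],(554,300)),cv2.resize(s['image'][100:260,160:455],(554,300))]); save(im,'fin.png')
E
```

```text
rack ((438.1333312988281, -150.0077667236328), (100.86968994140625, 328.3382568359375), 5.478581428527832)
plate 127 ((433.0207824707031, -107.56678009033203), (90.2704086303711, 10.004057884216309), 6.083887100219727)
plate 131 ((442.6435546875, -199.0491180419922), (89.9957504272461, 11.168010711669922), 4.10504674911499)
plate 130 ((443.905517578125, -154.60189819335938), (89.13055419921875, 10.731169700622559), 5.0630645751953125)
plate 135 ((447.4100646972656, -246.62982177734375), (90.09937286376953, 12.249299049377441), 4.760136127471924)
plate 135 ((449.8787536621094, -289.86981201171875), (89.585693359375, 11.598661422729492), 5.333787441253662)
-92 [ -2.3 -90.2 141.1]
-46 [ -2.4 -46.4 141.2]
0 [ -2.2   0.9 141.4]
46 [  2.1  45.3 141.7]
92 [ -2.1  92.5 141. ]
(array([ 1,  2,  4,  3,  3,  6,  5, 11, 39, 12,  1,  0,  0,  4, 14,  5,  0]), array([ 40,  44,  48,  52,  56,  60,  64,  68,  72,  76,  80,  84,  88,
        92,  96, 100, 104, 108]))
ball [45.42632546 -0.49042104 87.08216   ] expect [np.float64(43.52310993723275), 0, np.float64(90.03187714021935)]
```

View pics/fin.png

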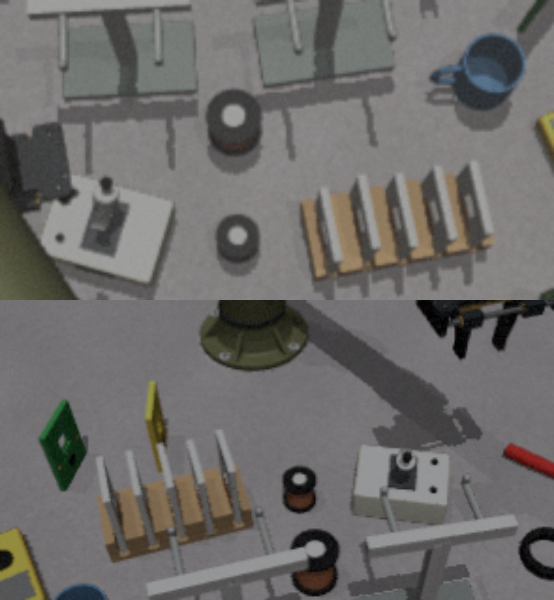

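All five plates stand fully down in the five slots (tops at 141 mm like the kept one, within 2.5 mm of centre). The pegs are empty and the lever is off with its collar home (top (105,185)). I hand it in.

```bash
python3 -c "
from bench import ctrl; print(ctrl.close_job())"
```

```text
the job is handed in; nothing more can be done
None
```

The job is handed in: the isolator was switched off first with its collar back home, then all four coil plates were stood fully down, one per free rack slot, with the kept plate still standing; the rack got knocked about 2 cm partway through and was re-measured before the remaining plates went in.

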